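Face the dirt filter's outlet to the pipe and lock the keeper bar

TASK

The brass dirt filter stands in the cup of the service stand, turned the wrong way. Turn it in its cup, without lifting it out, until its long outlet points straight at the open end of the copper pipe clamped on the wooden block; then swing the stand's keeper bar over the filter until it is fully home in its catch. Leave the gauge, the tee and the ring nut beside the stand where they are.

Things in the scene. Friction and masses are not known exactly. Their poses are not given: they have to be found in the camera images.
- stand: Grey fixed service stand; origin on the table on the cup's axis. Foot strip 250 x 50 x 12 mm along its x. Cup: floor at 12 mm, inner diameter 67, wall 14 high. Hinge post 20 thick at x = +100 mm, 178 tall. Catch post 20 x 24 mm at x = -108 mm with a C-shaped catch open towards +y, top lip 182 mm above the table.
- filter: Loose brass canister, 64 mm diameter, 104 high, about 0.65 kg, with a flat steel key on top (140 in all). Stands in the cup with 1.5 mm play and can be turned any amount either way against friction only. Origin: centre of its underside (12 mm above the table). x axis: along the long outlet, a tube 26 mm in diameter; a short plug, 20 mm thick, points the other way and ends 44 mm from the axis.
- outlet_tip (a point): Centre of the open end of the filter's long outlet, 72 mm from the filter's axis, 70 mm above the table; same axes as the filter.
- filter_key (a point): Grip point of the key on top of the filter: on the filter's axis, 13 mm below the key's top, 139 mm above the table; axes as the filter. The key is 50 mm long (along x), 16 mm thick (along y: fingers close across it) and 36 mm high.
- tail_mouth (a point): Centre of the open end of the fixed level copper pipe (22 mm diameter, 27 mm collar; clipped on a wooden block 55 x 60 x 48 mm), 70 mm above the table, 106 mm from the cup's axis. x points along the pipe away from the cup; the pipe's line passes through the cup's axis. When faced, the outlet tip lies on that line 34 mm short of the mouth. Its direction from the cup varies.
- keeper (a joint): Angle of the keeper bar about the hinge post's upright pin, rad: 0 = home against the stop in its catch, growing as it swings open (clockwise seen from above, from the stand's -x to its +y), up to 2.1. It moves level, stays where it is left and takes under 2 N at the knob; it passes 6 mm above the filter's key.
- keeper_pin (a point): On the keeper bar's hinge axis, at the middle of the bar's thickness, 164 mm above the table, 100 mm from the cup's axis.
- keeper_knob (a point): Grip point on the bar's upright round black knob, 194 mm above the table, 160 mm from the hinge axis. The knob is 16 mm in diameter and rises from the bar's top (170 mm) to 218 mm above the table. The bar is flat aluminium, 22 mm wide, 12 thick, and reaches 215 mm from the hinge axis.
- gauge: Bystander: round steel pressure gauge on a small foot, 50 x 68 x 96 mm, loose, near the stand's +y side; origin under its centre.
- tee: Bystander: loose brass tee fitting lying on the table, 84 x 60 x 36 mm; origin under its centre.
- nut: Bystander: loose brass ring nut, 64 mm in diameter, 22 mm high; origin under its centre.
Things that resemble listed ones, but are neither listed nor needed, are in the scene too. What is shaped like the filter but purple or turquoise is not meant.

How it is judged (in metres and radians):
On the way, in this order (a step that is already met when the one before it is completed fails the run):
1. the filter's outlet has been turned to face the copper pipe, while the keeper bar is still open (y of outlet_tip in the frame of tail_mouth between -0.009 and 0.009 m and x of outlet_tip in the frame of tail_mouth above -0.06 m and value of joint keeper above 0.6 rad), for 0.3 s.
2. the keeper bar has been swung home into its catch (value of joint keeper below 0.05 rad), for 0.2 s.
At the end, for the whole second after the job is handed in: The outlet tip lies within 9 mm of the pipe's line (about 7 degrees) on the pipe's side, the filter stands upright and seated in its cup (underside within 4 mm of the cup floor, tilt under 0.06 rad), the keeper bar is within 0.05 rad of home, and both are at rest (y of outlet_tip in the frame of tail_mouth between -0.009 and 0.009 m and x of outlet_tip in the frame of tail_mouth above -0.06 m and z of filter in the frame of stand below 0.016 m and angle between filter's own z axis and vertical below 0.06 rad and value of joint keeper below 0.05 rad and linear speed of filter below 0.02 m/s and velocity of joint keeper below 0.05 rad/s); the robot touches nothing.
It fails at once if the filter is lifted out of its cup (12 mm or more) (z of filter in the frame of stand above 0.024 m).
It fails at once if the gauge is moved by more than 30 mm (distance of gauge from where it was at the start of the episode above 0.03 m).
It fails at once if the tee is moved by more than 30 mm (distance of tee from where it was at the start of the episode above 0.03 m).
It fails at once if the ring nut is moved by more than 30 mm (distance of nut from where it was at the start of the episode above 0.03 m).
It also fails if it takes over 70 s, if anything falls off the work surface, if the arm or the gripper's body presses on something with over 40 N, if the wrist force passes 120 N, or if a joint passes its speed limit or range.

ROBOT

A 6-joint arm with a two-finger parallel gripper is mounted at the origin on the work surface. World frame = base frame: x ahead of the robot, y to its left, z up, the work surface at z = 0. Lengths are in m, angles in degrees, forces in N, time in s.
With the tool pointing down it reaches from about 0.25 to 0.725 m from the base axis. Payload 9.7 kg.
Tool frame: the origin (TCP) lies at the very end of the fingers, on their centre line; the grasp point (between the pads) lies 19 mm behind it; z points along the fingers, y is the line along which they close (so a half turn about z gives the same grasp; the last joint's range is limited). The gripper opens to 85 mm and grips with 20 to 120 N. Pads are 22 mm wide; open, the fingers measure 114 mm over their backs; the gripper's body (76 mm by 85 mm) begins 54 mm behind the grasp point. The pads swing forward as they close: fully open they stand 13 mm farther back than shut.
Start: joints at [75.172, 4.979, 10.078, 95.1, 0, 90], TCP at [0.141, 0.532, 0.231] pointing down, gripper open.
Joint ranges: [-179.16, 179.16], [-48.56, 103.87], [-65.8, 70.77], [-126.05, 130.52], [-82.76, 87.17], [-180, 180]. Speed limits (degrees/s): [127.2, 127.2, 147.25, 180, 180, 180].

INTERFACE

Orientations are given as [roll, pitch, yaw] about the fixed x, y, z axes, in that order (R = Rz(yaw) Ry(pitch) Rx(roll)).
In Python, from workcell import bot, viewer, finder gives the robot as it stands. The module is installed in compiled form; this text tells all that it offers.
- The arm moves only by the shell command python3 -m inch 'ROWS' [FORCE]. ROWS is JSON, a list that holds one entry, the list of rows, each a list of 7 numbers: the opening in per cent of the stroke, from 0 (shut) to 100 (fully open), then the shift along the tool's x, y, z in mm, then the turn, a rotation vector about the tool's x, y, z in degrees. In form: [[[grip, tx, ty, tz, ax, ay, az], ...]]. A call has 1 to 8 rows; each row shifts and turns the commanded pose from where the row before left it, along the tool's axes as they then stand; what a row does not reach is not made up. A row lasts 1/8 s, in which the tool goes at most 62.5 mm and 10.7 degrees, less where a joint would pass 70% of its speed; a pose out of reach is approached as far as the arm can. A call with a gripper value outside its range is refused whole. The fingers move at their own pace and stop on an object; FORCE is the grip in N (left out, the last holds). Time passes only in rows, so rows that do not move let the fingers close. It gives the time, the measured TCP pose, the force, the opening and the grip force at its end, in the units of the state.
- bot.get_obs(): the state, without advancing time (a new reading comes with each control period).
- viewer.camera(name): name is "scene" or "top" or "wrist"; returns a dict with "pixels" (420x560x3 uint8, red, green, blue), "vfov" (degrees; the focal length in pixels is half the picture's height over the tangent of half this angle, whatever the lens; pixels are square), "cx", "cy" (the principal point, pixels), "R" (3x3) and "t" (3): a world point X has camera coordinates R X + t. Camera axes: x right, y down, z forward; pixel columns grow to the right and rows downward; lengths in m; the calibration is good to about 2 mm. The wrist camera is an equidistant fisheye: a pixel r from the principal point sees the ray r / f radians off the axis. A picture is of the moment at which its call begins. There is no depth.
- bot.job_done(): hands the job in; it is judged then, once.
Trained networks look in the newest picture that a camera, given by its name, has taken for a name from the list of things; names that differ only in an ending like _2 or _b are one class to them, and where a whole thing is asked for, a point or a joint stands for the part that bears it (a point fixed in the world has none). Each returns a list of dicts, best first, with "conf" (0 to 1); they miss things now and then, are a little off and sometimes report something else, mostly with a low value. They report only what shows in the picture. A call takes as long as a camera call. They do not tell look-alikes from the thing itself.
- finder.outline_of(camera, thing): "pixels" (420x560 bool, what is visible of it) and "extent" ([centre column, centre row, width, height] in pixels, round what is visible of it).
- finder.mark_of(camera, thing): "position" ([column, row] in pixels: a listed point, or the origin of a listed thing).
The state is a dict: "time": time; "q": joint angles; "qd": joint speeds; "joint_efforts": joint torques, N m; "ee_pos": TCP position; "tcp_rot": TCP orientation; "wrist_force": force on the tool from outside, world axes, zero at the start; "torque": the same for the moment, N m; "opening": finger opening in m; "grasp_force": force on a finger pad.
Only numpy, scipy, OpenCV 4.12 (cv2) and the standard library are available. Lean on these libraries where they do the work, as an engineer would, in place of code of your own. Each camera call takes 0.05 s, during which the arm holds its last target. There are 200 camera calls.

## Working session

There is one attempt and no reset: what is moved stays moved. The work goes in short steps, Python scripts to look and compute and a shell command to move; the robot and the scene stay as the last step left them, time stands still between calls to the robot, and variables do not carry over. Pictures are saved under pics/ and viewed, at most 10 in all, crops included, and the job is handed in when it is done.

```bash
mkdir -p pics; cat > h.py <<'E'
import numpy as np, cv2
from workcell import bot, viewer, finder
from scipy.spatial.transform import Rotation as Ro
def cam(n):
    c=viewer.camera(n); c['R']=np.array(c['R']); c['t']=np.array(c['t']); c['f']=210/np.tan(np.radians(c['vfov']/2)); return c
def ray(c,p,fish=False):
    d=np.array([p[0]-c['cx'],p[1]-c['cy']])
    if fish:
        r=np.hypot(*d); th=r/c['f']; v=np.r_[d/r*np.sin(th),np.cos(th)]
    else: v=np.r_[d/c['f'],1]
    return -c['R'].T@c['t'], c['R'].T@v
def atz(c,p,z,fish=False):
    o,v=ray(c,p,fish); return o+v*(z-o[2])/v[2]
def proj(c,X,fish=False):
    v=c['R']@np.array(X)+c['t']
    if fish:
        r=np.hypot(v[0],v[1]);th=np.arctan2(r,v[2]);return np.array([c['cx'],c['cy']])+c['f']*th*v[:2]/r
    return np.array([c['cx'],c['cy']])+c['f']*v[:2]/v[2]
E
python3 - <<'E'
from h import *
Z=dict(stand=0,filter=.012,outlet_tip=.07,filter_key=.139,tail_mouth=.07,keeper_pin=.164,keeper_knob=.194,gauge=0,tee=0,nut=0)
ims=[]
for n in ['scene','top']:
    c=cam(n); ims.append(c['pixels'])
    cv2.imwrite(f'pics/{n}0.png',c['pixels'][:,:,::-1])
    for k,z in Z.items():
        for m in finder.mark_of(n,k)[:3]:
            print(n,k,round(m['conf'],2),np.round(m['position']),np.round(atz(c,m['position'],z),3))
print(bot.get_obs())
E
```

```text
scene filter 0.92 [214. 192.] [ 0.434 -0.136  0.012]
scene filter 0.57 [198. 340.] [ 0.707 -0.125  0.012]
scene filter 0.27 [285. 216.] [ 0.478 -0.004  0.012]
scene outlet_tip 0.62 [169. 186.] [ 0.464 -0.203  0.07 ]
scene outlet_tip 0.59 [147. 366.] [ 0.766 -0.18   0.07 ]
scene outlet_tip 0.57 [277. 198.] [ 0.477 -0.017  0.07 ]
scene filter_key 0.96 [176. 316.] [ 0.715 -0.134  0.139]
scene filter_key 0.75 [206. 150.] [ 0.437 -0.134  0.139]
scene filter_key 0.57 [283. 216.] [ 0.554 -0.002  0.139]
scene tail_mouth 0.91 [216. 248.] [ 0.577 -0.108  0.07 ]
scene tail_mouth 0.45 [366. 206.] [0.487 0.131 0.07 ]
scene keeper_pin 0.82 [269. 268.] [ 0.651 -0.014  0.164]
scene keeper_knob 0.7 [398. 268.] [0.657 0.151 0.194]
scene gauge 0.71 [387. 281.] [0.588 0.172 0.   ]
scene tee 0.92 [363. 348.] [0.703 0.13  0.   ]
scene nut 0.79 [366. 207.] [0.444 0.141 0.   ]
top stand 0.57 [284. 208.] [ 0.551 -0.001  0.   ]
top filter 0.96 [284. 205.] [ 0.554 -0.001  0.012]
top filter 0.96 [353. 131.] [ 0.696 -0.135  0.012]
top filter 0.92 [356. 272.] [ 0.428 -0.13   0.012]
top outlet_tip 0.92 [402. 258.]
[... 462 characters left out ...]
 [206. 268.] [0.44  0.145 0.   ]
{'time': 1.1, 'q': array([ 7.51729812e+01,  4.97773094e+00,  1.00803229e+01,  9.50994310e+01,
       -7.94426700e-05,  9.00009278e+01]), 'qd': array([-0.00382896, -0.09952293,  0.00491193,  0.02396427, -0.05333466,
        0.05918398]), 'joint_efforts': array([-1.27297764e-03, -5.20120776e+01,  4.64856541e+01,  2.00903349e-03,
       -8.26780479e-05, -2.88686451e-06]), 'ee_pos': array([0.14074845, 0.53169463, 0.23131427]), 'tcp_rot': array([1.79996839e+02, 7.93914839e-05, 1.65172053e+02]), 'wrist_force': array([-0.18177363,  0.02735501, -0.04575621]), 'torque': array([ 0.01763199, -0.01332781,  0.00857227]), 'grasp_force': 0.0, 'opening': 0.08514231164425694}
```

View pics/scene0.png

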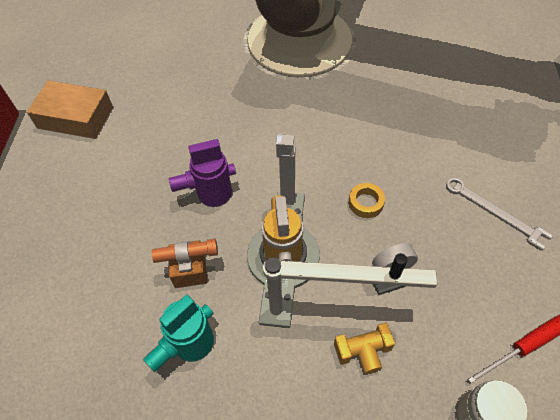

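View pics/top0.png

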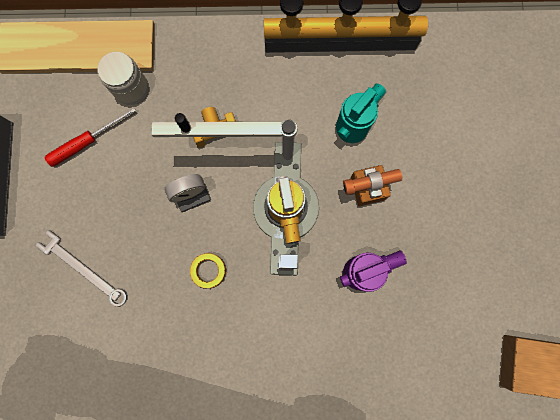

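The scene view shows the brass filter at about (283,225) with its outlet pointing to the catch post, the bar open over the gauge and tee, and the copper pipe mouth at (216,248). The top view agrees: cup at (284,208), pipe mouth at (344,188). The outlet is at about -166°, the pipe at about -79°, so the turn is about +87°. I'll move above the filter at yaw 14.

```bash
python3 -m inch '[[[100,-44.5,-34,-3,0,0,0],[100,-44.5,-34,-3,0,0,0],[100,-44.5,-34,-3,0,0,0],[100,-44.5,-34,-3,0,0,0],[100,-44.5,-34,-3,0,0,0],[100,-44.5,-34,-3,0,0,0],[100,-44.5,-34,-3,0,0,0],[100,-44.5,-34,-3,0,0,0]]]'
python3 -m inch '[[[100,-44.5,-34,0,0,0,0],[100,-44.5,-34,0,0,0,0],[100,-44.5,-34,0,0,0,0],[100,-44.5,-34,0,0,0,0],[100,0,0,0,0,0,10.6],[100,0,0,0,0,0,10.6],[100,0,0,0,0,0,10.6],[100,0,0,0,0,0,10.6]]]'
python3 -m inch '[[[100,0,0,0,0,0,10.6],[100,0,0,0,0,0,10.6],[100,0,0,0,0,0,10.6],[100,0,0,0,0,0,10.6],[100,0,0,0,0,0,10.6],[100,0,0,0,0,0,10.6],[100,0,0,0,0,0,10.6],[100,0,0,0,0,0,10.6]]]'
python3 -m inch '[[[100,0,0,0,0,0,10.6],[100,0,0,0,0,0,10.6],[100,0,0,0,0,0,3],[100,0,0,0,0,0,0]]]'
python3 - <<'E'
from h import *
c=cam('wrist'); cv2.imwrite('pics/w1.png',c['pixels'][:,:,::-1])
for k,z in dict(outlet_tip=.07,filter_key=.139,tail_mouth=.07,keeper_pin=.164,keeper_knob=.194,filter=.012).items():
    for m in finder.mark_of('wrist',k)[:3]:
        print(k,round(m['conf'],2),np.round(m['position']),np.round(atz(c,m['position'],z,True),4))
o=bot.get_obs();print(o['time'],o['ee_pos'],o['tcp_rot'])
E
```

```text
time: 2.1
ee_pos: [0.4162, 0.176, 0.2556]
tcp_rot: [180.0, 0.0, 165.2]
wrist_force: [0.5, 2.6, -0.9]
opening: 0.0854
grasp_force: 0.0
time: 3.1
ee_pos: [0.5526, 0.0005, 0.2552]
tcp_rot: [-180.0, -0.0, 122.4]
wrist_force: [-0.3, 0.4, 0.3]
opening: 0.0857
grasp_force: 0.0
time: 4.1
ee_pos: [0.5525, 0.0006, 0.2553]
tcp_rot: [-180.0, 0.0, 37.6]
wrist_force: [-0.1, -0.4, -0.1]
opening: 0.0857
grasp_force: 0.0
time: 4.6
ee_pos: [0.5526, 0.0006, 0.2553]
tcp_rot: [-180.0, -0.0, 13.8]
wrist_force: [0.4, 0.8, 0.1]
opening: 0.0855
grasp_force: 0.0
outlet_tip 0.79 [477.  52.] [ 0.7585 -0.1737  0.07  ]
outlet_tip 0.55 [284. 252.] [ 0.4817 -0.0186  0.07  ]
filter_key 0.95 [471.  76.] [ 0.7041 -0.1324  0.139 ]
filter_key 0.83 [289. 203.] [ 0.5534 -0.0046  0.139 ]
filter_key 0.8 [383. 340.] [ 0.4357 -0.1349  0.139 ]
tail_mouth 0.63 [390. 194.] [ 0.5723 -0.1123  0.07  ]
keeper_pin 0.57 [332.  80.] [ 0.6545 -0.0105  0.164 ]
keeper_pin 0.26 [210.  39.] [0.6647 0.0821 0.164 ]
keeper_knob 0.89 [107.  31.] [0.6562 0.1499 0.194 ]
filter 0.96 [289. 179.] [ 0.5517 -0.0077  0.012 ]
filter 0.86 [360. 284.] [ 0.4351 -0.1375  0.012 ]
filter 0.74 [419.  89.] [ 0.7027 -0.1362  0.012 ]
4.95 [0.55254751 0.00061788 0.25526676] [-1.79999731e+02  1.57425817e-03  1.37975909e+01]
```

View pics/w1.png

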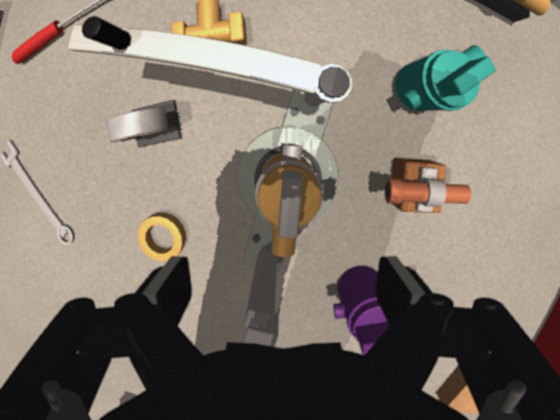

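The wrist view shows the key (289,203) lined up with the tool, the outlet tip at (284,252) and the pipe mouth at (390,194). All distances match the given sizes, so I'll descend and grip.

```bash
python3 -m inch '[[[100,-1,3.5,30,0,0,1],[100,0,0,40,0,0,0],[100,0,0,40,0,0,0],[70,0,0,15,0,0,0],[50,0,0,10,0,0,0],[30,0,0,0,0,0,0],[15,0,0,0,0,0,0],[0,0,0,0,0,0,0]]]' 60
python3 -m inch '[[[0,0,0,0,0,0,0],[0,0,0,0,0,0,0],[0,0,0,0,0,0,0],[0,0,0,0,0,0,0],[0,0,0,0,0,0,0],[0,0,0,0,0,0,0]]]' 60
```

```text
time: 5.95
ee_pos: [0.5533, -0.0032, 0.1217]
tcp_rot: [180.0, -0.1, 12.8]
wrist_force: [1.6, -1.4, 3.8]
opening: 0.015
grasp_force: 61.5
time: 6.7
ee_pos: [0.5533, -0.0031, 0.1217]
tcp_rot: [180.0, -0.1, 12.8]
wrist_force: [2.3, -1.0, 5.9]
opening: 0.0153
grasp_force: 61.8
```

```bash
python3 -m inch '[[[0,0,0,0,0,0,-4],[0,0,0,0,0,0,-8],[0,0,0,0,0,0,-8],[0,0,0,0,0,0,-8],[0,0,0,0,0,0,-8],[0,0,0,0,0,0,-8],[0,0,0,0,0,0,-8],[0,0,0,0,0,0,-8]]]'
python3 -m inch '[[[0,0,0,0,0,0,-8],[0,0,0,0,0,0,-8],[0,0,0,0,0,0,-8],[0,0,0,0,0,0,-4],[0,0,0,0,0,0,0],[0,0,0,0,0,0,0]]]'
python3 - <<'E'
from h import *
for n in ['top','scene']:
  c=cam(n); cv2.imwrite(f'pics/{n}2.png',c['pixels'][:,:,::-1])
  for k,z in dict(outlet_tip=.07,tail_mouth=.07,stand=0,filter=.012).items():
    for m in finder.mark_of(n,k)[:4]:
        print(n,k,round(m['conf'],2),np.round(m['position']),np.round(atz(c,m['position'],z),4))
E
```

```text
time: 7.7
ee_pos: [0.5525, -0.0027, 0.1216]
tcp_rot: [179.9, -0.1, 73.0]
wrist_force: [-1.1, 1.6, 7.4]
opening: 0.0149
grasp_force: 62.7
time: 8.45
ee_pos: [0.5524, -0.003, 0.1216]
tcp_rot: [180.0, 0.0, 100.8]
wrist_force: [-2.4, -0.4, 7.9]
opening: 0.0154
grasp_force: 62.1
top outlet_tip 0.95 [402. 256.] [ 0.4525 -0.2008  0.07  ]
top outlet_tip 0.74 [380.  88.] [ 0.7562 -0.178   0.07  ]
top stand 0.24 [217. 130.] [0.7052 0.1265 0.    ]
top filter 0.64 [354. 275.] [ 0.4218 -0.1269  0.012 ]
scene outlet_tip 0.7 [168. 187.] [ 0.4661 -0.2032  0.07  ]
scene outlet_tip 0.63 [238. 241.] [ 0.563  -0.0734  0.07  ]
scene outlet_tip 0.6 [144. 365.] [ 0.764  -0.1841  0.07  ]
scene outlet_tip 0.34 [215. 246.] [ 0.5745 -0.1088  0.07  ]
scene tail_mouth 0.6 [216. 247.] [ 0.5755 -0.1074  0.07  ]
scene tail_mouth 0.15 [235. 239.] [ 0.5604 -0.0785  0.07  ]
scene filter 0.82 [216. 194.] [ 0.4391 -0.1331  0.012 ]
scene filter 0.69 [280. 254.] [ 0.5544 -0.008   0.012 ]
scene filter 0.61 [282. 216.] [ 0.479  -0.0087  0.012 ]
```

```bash
python3 -m inch '[[[30,0,0,0,0,0,0],[60,0,0,0,0,0,0],[100,0,0,0,0,0,0],[100,0,0,-10,0,0,0],[100,0,0,-40,0,0,0],[100,0,0,-40,0,0,0],[100,0,0,-40,0,0,0],[100,0,0,0,0,0,0]]]'
python3 - <<'E'
from h import *
for n in ['wrist','top']:
  c=cam(n); w=n=='wrist'; cv2.imwrite(f'pics/{n}3.png',c['pixels'][:,:,::-1])
  for k,z in dict(outlet_tip=.07,filter_key=.139,tail_mouth=.07,keeper_pin=.164,keeper_knob=.194,filter=.012).items():
    for m in finder.mark_of(n,k)[:3]:
        print(n,k,round(m['conf'],2),np.round(m['position']),np.round(atz(c,m['position'],z,w),4))
E
```

```text
time: 9.95
ee_pos: [0.5535, -0.003, 0.2543]
tcp_rot: [179.7, 0.1, 100.8]
wrist_force: [0.8, 0.9, 0.2]
opening: 0.0853
grasp_force: 0.0
wrist outlet_tip 0.91 [177. 324.] [ 0.4553 -0.2     0.07  ]
wrist outlet_tip 0.72 [282. 250.] [ 0.5664 -0.0728  0.07  ]
wrist filter_key 0.86 [279. 205.] [ 0.5506 -0.0054  0.139 ]
wrist filter_key 0.79 [140. 306.] [ 0.4336 -0.1331  0.139 ]
wrist tail_mouth 0.71 [285. 280.] [ 0.5767 -0.1084  0.07  ]
wrist keeper_pin 0.7 [402. 238.] [ 0.6515 -0.0078  0.164 ]
wrist keeper_knob 0.6 [467.  37.] [0.6534 0.1514 0.194 ]
wrist filter 0.85 [280. 178.] [ 0.5508 -0.0056  0.012 ]
wrist filter 0.85 [179. 255.] [ 0.4372 -0.1312  0.012 ]
wrist filter 0.63 [372. 286.] [ 0.7038 -0.1298  0.012 ]
```

View pics/wrist3.png

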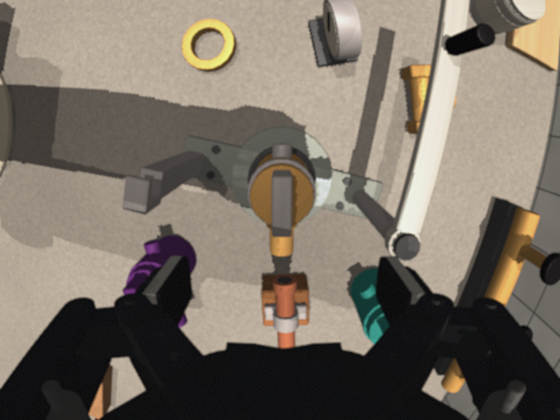

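The wrist view shows key (279,205), outlet tip (282,250) and pipe mouth (285,280) almost in one line, an error of about 1–2°, so it is faced. Next, the knob.

```bash
python3 -m inch '[[[100,33,32,0,0,0,0],[100,33,32,0,0,0,0],[100,33,32,0,0,0,0],[100,33,32,0,0,0,0],[100,0,0,0,0,0,7.6],[100,0,0,0,0,0,7.6],[100,0,0,0,0,0,7.6],[100,0,0,0,0,0,0]]]'
python3 - <<'E'
from h import *
c=cam('wrist'); cv2.imwrite('pics/w4.png',c['pixels'][:,:,::-1])
for k,z in dict(keeper_pin=.164,keeper_knob=.194).items():
    for m in finder.mark_of('wrist',k)[:3]:
        print(k,round(m['conf'],2),np.round(m['position']),np.round(atz(c,m['position'],z,True),4))
o=bot.get_obs();print(o['time'],o['ee_pos'],o['tcp_rot'],o['q'])
E
```

```text
time: 11.65
ee_pos: [0.6535, 0.1506, 0.2502]
tcp_rot: [-180.0, 0.0, 78.0]
wrist_force: [-0.7, 0.1, 0.1]
opening: 0.0851
grasp_force: 0.0
keeper_knob 0.9 [286. 225.] [0.6554 0.1508 0.194 ]
11.8 [0.65348955 0.15054369 0.25028993] [ 1.79999385e+02 -1.08823441e-03  7.81187856e+01] [1.29725293e+01 2.36142220e+01 3.46415105e+01 1.01026273e+02
 7.28782443e-04 1.14853744e+02]
```

View pics/w4.png

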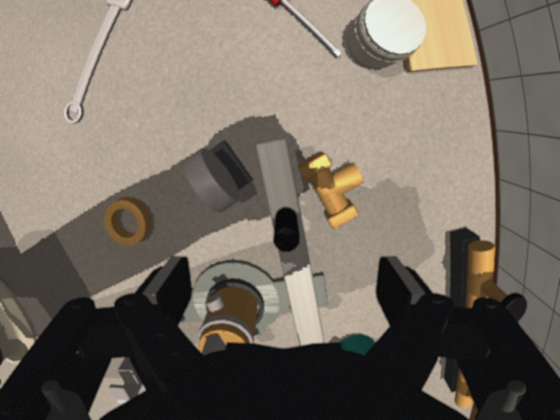

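The knob (286,225) is centred between the fingers, at (0.655, 0.151). I'll descend and grip it.

```bash
python3 -m inch '[[[100,0.5,1.5,25,0,0,0],[100,0,0,30,0,0,0],[70,0,0,18,0,0,0],[40,0,0,0,0,0,0],[20,0,0,0,0,0,0],[0,0,0,0,0,0,0],[0,0,0,0,0,0,0],[0,0,0,0,0,0,0]]]' 30
python3 - <<'E'
from h import *
o=bot.get_obs();k=o['ee_pos'];p=np.array([.654,-.0105]);d=k[:2]-p
print(k,o['tcp_rot'],o['opening'],np.hypot(*d),np.degrees(np.arctan2(d[1],d[0])))
# per-row shift in tool frame for bar rotation D about pin with tool turning along (yaw += D)
u=np.radians(o['tcp_rot'][2]);x=np.array([np.cos(u),np.sin(u)]);y=np.array([np.sin(u),-np.cos(u)])
for D in (2,4,5,6):
    a=np.radians(D);R=np.array([[np.cos(a),-np.sin(a)],[np.sin(a),np.cos(a)]])
    s=p+R@d-k[:2];print(D,s@x*1e3,s@y*1e3)
E
```

```text
time: 12.8
ee_pos: [0.6555, 0.1509, 0.1786]
tcp_rot: [179.9, -0.1, 78.0]
wrist_force: [-0.1, 0.7, 6.0]
opening: 0.0153
grasp_force: 29.5
[0.65550232 0.15088137 0.17863356] [ 1.79889179e+02 -5.38510950e-02  7.79817014e+01] 0.015341073062593696 0.16138836702181825 89.46664335716531
2 -1.2178088560788318 -5.50002093490459
4 -2.626823818388051 -10.954190489504311
5 -3.402506175278199 -13.662002012210273
6 -4.22532821923815 -16.35586359834713
```

```bash
python3 -m inch '[[[0,-1.2,-5.5,0,0,0,-2],[0,-2.6,-10.9,0,0,0,-4],[0,-3.4,-13.6,0,0,0,-5],[0,-3.4,-13.6,0,0,0,-5],[0,-3.4,-13.6,0,0,0,-5],[0,-3.4,-13.6,0,0,0,-5],[0,-3.4,-13.6,0,0,0,-5],[0,-3.4,-13.6,0,0,0,-5]]]'
python3 -m inch '[[[0,-3.4,-13.6,0,0,0,-5],[0,-3.4,-13.6,0,0,0,-5],[0,-3.4,-13.6,0,0,0,-5],[0,-3.4,-13.6,0,0,0,-5],[0,-3.4,-13.6,0,0,0,-5],[0,-3.4,-13.6,0,0,0,-5],[0,-3.4,-13.6,0,0,0,-5],[0,0,0,0,0,0,0]]]'
```

```text
time: 13.8
ee_pos: [0.5601, 0.1216, 0.1786]
tcp_rot: [179.9, -0.1, 114.2]
wrist_force: [-1.3, 2.0, 7.0]
opening: 0.0154
grasp_force: 29.6
time: 14.8
ee_pos: [0.501, 0.0436, 0.1785]
tcp_rot: [180.0, -0.1, 149.0]
wrist_force: [-9.4, 3.3, 9.5]
opening: 0.015
grasp_force: 29.8
```

```bash
python3 -m inch '[[[0,-2.6,-10.9,0,0,0,-4],[0,-2.6,-10.9,0,0,0,-4],[0,-1.2,-5.5,0,0,0,-2],[0,-1.2,-5.5,0,0,0,-2],[0,0,0,0,0,0,0]]]'
python3 -m inch '[[[0,-1.2,-5.5,0,0,0,-2],[0,0,0,0,0,0,0]]]'
```

```text
time: 15.42
ee_pos: [0.4932, 0.011, 0.1786]
tcp_rot: [180.0, -0.0, 161.0]
wrist_force: [-9.6, 1.4, 9.4]
opening: 0.0151
grasp_force: 29.9
time: 15.68
ee_pos: [0.4926, 0.0054, 0.1786]
tcp_rot: [180.0, -0.0, 163.0]
wrist_force: [-8.5, -0.2, 9.9]
opening: 0.0152
grasp_force: 29.9
```

```bash
for i in 1; do python3 -m inch '[[[0,-0.6,-2.7,0,0,0,-1],[0,0,0,0,0,0,0]]]'; done; python3 -m inch '[[[0,-0.6,-2.7,0,0,0,-1],[0,0,0,0,0,0,0]]]'
```

```text
time: 15.92
ee_pos: [0.4923, 0.0028, 0.1786]
tcp_rot: [180.0, -0.0, 164.0]
wrist_force: [-8.8, 0.9, 9.8]
opening: 0.0151
grasp_force: 29.9
time: 16.18
ee_pos: [0.4921, 0.0, 0.1786]
tcp_rot: [180.0, -0.0, 165.0]
wrist_force: [-9.6, 0.8, 10.6]
opening: 0.0156
grasp_force: 29.9
```

```bash
python3 -m inch '[[[0,0,-2.7,0,0,0,-1],[0,0,0,0,0,0,0]]]'; python3 - <<'E'
from h import *
for n in ['top','wrist']:
  c=cam(n);w=n=='wrist';cv2.imwrite(f'pics/{n}5.png',c['pixels'][:,:,::-1])
  for k,z in dict(keeper_pin=.164,outlet_tip=.07,tail_mouth=.07).items():
    for m in finder.mark_of(n,k)[:3]:
        print(n,k,round(m['conf'],2),np.round(m['position']),np.round(atz(c,m['position'],z,w),4))
E
```

```text
time: 16.42
ee_pos: [0.492, -0.0013, 0.1785]
tcp_rot: [179.8, -0.0, 166.0]
wrist_force: [-6.4, 9.8, 8.8]
opening: 0.0153
grasp_force: 30.1
top outlet_tip 0.46 [405. 259.] [ 0.4464 -0.2067  0.07  ]
wrist outlet_tip 0.94 [ 73. 218.] [ 0.455  -0.1968  0.07  ]
wrist outlet_tip 0.41 [283. 279.] [ 0.5559 -0.0177  0.07  ]
```

View pics/wrist5.png

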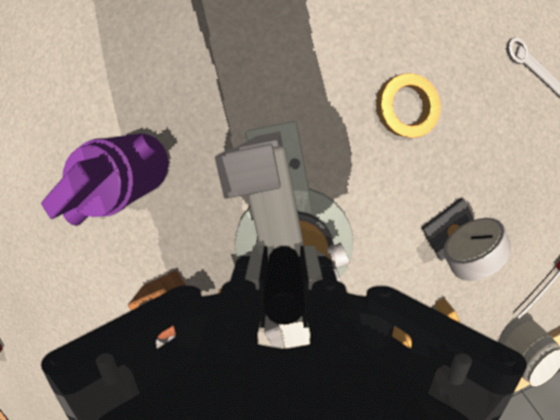

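The bar's end is inside the catch (250,165), and the rise to +9.8 N in y shows the stop. I'll press once more to confirm.

```bash
python3 -m inch '[[[0,0,-2,0,0,0,0],[0,0,0,0,0,0,0],[0,0,0,0,0,0,0]]]'
```

```text
time: 17.2
ee_pos: [0.492, -0.0014, 0.1786]
tcp_rot: [179.6, -0.0, 166.1]
wrist_force: [-4.3, 20.8, 7.9]
opening: 0.0153
grasp_force: 30.7
```

It is firmly at the stop. I'll relieve the pressure, release and rise.

```bash
python3 -m inch '[[[0,0,2.5,0,0,0,0],[20,0,0,0,0,0,0],[60,0,0,0,0,0,0],[100,0,0,0,0,0,0],[100,0,0,0,0,0,0],[100,0,0,-20,0,0,0],[100,0,0,-50,0,0,0],[100,0,0,-50,0,0,0]]]'
python3 -m inch '[[[100,50,0,-20,0,0,0],[100,50,0,0,0,0,0],[100,50,0,0,0,0,0],[100,0,0,0,0,0,0]]]'
python3 - <<'E'
from h import *
for n in ['wrist','top','scene']:
  c=cam(n);w=n=='wrist';cv2.imwrite(f'pics/{n}6.png',c['pixels'][:,:,::-1])
  for k,z in dict(keeper_pin=.164,keeper_knob=.194,outlet_tip=.07,tail_mouth=.07).items():
    for m in finder.mark_of(n,k)[:3]:
        print(n,k,round(m['conf'],2),np.round(m['position']),np.round(atz(c,m['position'],z,w),4))
a=[cv2.imread(f'pics/{n}6.png') for n in ['wrist','top']]
cv2.imwrite('pics/m6.png',np.hstack([i[60:360,80:480] for i in a]))
E
```

```text
time: 18.2
ee_pos: [0.4923, -0.0023, 0.2985]
tcp_rot: [-180.0, -0.0, 166.0]
wrist_force: [1.0, 0.5, 0.3]
opening: 0.0852
grasp_force: 0.0
time: 18.7
ee_pos: [0.3451, 0.0345, 0.3186]
tcp_rot: [179.9, 0.2, 166.0]
wrist_force: [1.4, -0.3, 0.3]
opening: 0.0855
grasp_force: 0.0
wrist keeper_knob 0.56 [284. 342.] [ 0.4912 -0.0014  0.194 ]
wrist outlet_tip 0.72 [247. 335.] [ 0.563  -0.0759  0.07  ]
wrist outlet_tip 0.68 [146. 286.] [ 0.4515 -0.1997  0.07  ]
wrist tail_mouth 0.76 [229. 348.] [ 0.582  -0.1111  0.07  ]
top keeper_pin 0.91 [285. 126.] [ 0.6548 -0.0042  0.164 ]
top keeper_knob 0.74 [286. 228.] [ 0.4897 -0.0025  0.194 ]
top outlet_tip 0.92 [404. 256.] [ 0.4524 -0.2046  0.07  ]
top outlet_tip 0.73 [382.  88.] [ 0.7561 -0.1818  0.07  ]
top outlet_tip 0.64 [326. 191.] [ 0.5678 -0.074   0.07  ]
top tail_mouth 0.73 [342. 188.] [ 0.5737 -0.1028  0.07  ]
scene keeper_pin 0.58 [271. 269.] [ 0.6519 -0.0114  0.164 ]
scene keeper_knob 0.73 [288. 161.] [0.4931 0.0024 0.194 ]
scene outlet_tip 0.98 [236. 243.] [ 0.5673 -0.0755  0.07  ]
scene outlet_tip 0.96 [168. 185.] [ 0.462  -0.2042  0.07  ]
scene outlet_tip 0.76 [144. 366.] [ 0.7661 -0.1836  0.07  ]
scene tail_mouth 0.84 [213. 247.] [ 0.5754 -0.1126  0.07  ]
```

View pics/m6.png

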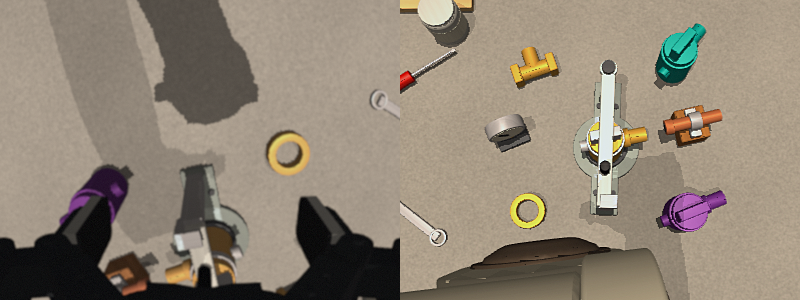

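The right half (top view) shows the bar lying along the stand in its catch and the outlet in line with the pipe (tip about -78.2°, mouth about -78°). The gauge, tee and nut are undisturbed.

```bash
python3 -c "
from workcell import bot
print(bot.job_done())"
```

```text
the job is handed in; nothing more can be done
None
```

I turned the filter in its cup to face the copper pipe (within about 1–2° by the cameras), swung the keeper bar to its stop in the catch, left the gauge, tee and nut alone, and handed the job in at about 19 s; no verdict was returned.

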